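# Set the milk frother's click dial to its green mark and start it

### The arm

A 6-joint arm with a two-finger parallel gripper is mounted at the origin on a cart in front of the work surface, level with it; the furniture and walls round the work are solid. World frame = base frame: x ahead of the robot, y to its left, z up, the work surface at z = 0. Lengths are in m, angles in degrees, forces in N, time in s.
With the tool pointing down it reaches from about 0.35 to 0.725 m from the base axis. Payload 6 kg.
Tool frame: the origin (TCP) lies at the very end of the fingers, on their centre line; the grasp point (between the pads) lies 19 mm behind it; z points along the fingers, y is the line along which they close (so a half turn about z gives the same grasp; the last joint's range is limited). The gripper opens to 85 mm and grips with 20 to 120 N. Pads are 22 mm wide; open, the fingers measure 114 mm over their backs; the gripper's body (76 mm by 85 mm) begins 54 mm behind the grasp point. The pads swing forward as they close: fully open they stand 13 mm farther back than shut.
Start: joints at [88.276, 2.303, 4.859, 0, -92.561, -19.12], TCP at [0.213, 0.561, 0.231] pointing down, gripper open.
Joint ranges: [-146.85, 146.85], [-73.84, 115.35], [-62.03, 85.46], [-188.31, 113.3], [-161.28, -10.13], [-171.36, 171.36]. Speed limits (degrees/s): [147.25, 147.25, 172.46, 180, 180, 180].

### API

Orientations are given as a 3x3 rotation matrix whose columns are the frame's x, y, z axes.
In Python, from rig import manip, vision, nets gives the robot as it stands.
- The arm moves only by the tool play_rows, never from a script. Its argument "series" is a list that holds one entry, the list of rows, each a list of 5 numbers: the closure, from 0 (fully open) to 1 (shut), then the shift along the tool's x, y, z as a fraction of full scale, then the turn about the tool's z as a fraction of full scale. In form: [[[grip, dx, dy, dz, roll], ...]]. A call has 1 to 12 rows; each row is the pose to reach, as a shift and turn from the pose commanded when the call began, along the tool's axes at that moment, turning the shorter way round; what a row does not reach only later rows make up. Full scale, the value 1, is 40 cm for a shift and pi rad for a turn. A row lasts 1/10 s, in which the tool goes at most 50 mm and 8.59 degrees, less where a joint would pass 70% of its speed; a pose out of reach is approached as far as the arm can. A call with a number of a shift or a turn outside -1 to 1 is refused whole. A call with a gripper value outside its range is refused whole. The fingers move at their own pace and stop on an object; the grip force is fixed at half the most. Time passes only in rows, so rows that repeat a pose let the fingers close. It gives the time, the measured TCP pose, the force, the opening and the grip force at its end, in the units of the state.
- manip.state(): the state, without advancing time (a new reading comes with each control period).
- vision.get_image(name): name is "side" or "top" or "wrist"; returns the picture (420x560x3 uint8, red, green, blue); there is no depth.
- vision.calibration(name): a dict with "K" (3x3 intrinsics, pixels), "R" (3x3) and "t" (3): a world point X has camera coordinates R X + t; the wrist camera has in their place "mount" (4x4, takes a point from camera to tool coordinates, whose origin is the TCP and whose axes are the flange's). Camera axes: x right, y down, z forward; pixel columns grow to the right and rows downward; lengths in m; the calibration is good to about 2 mm. The wrist camera is an equidistant fisheye: a pixel r from the principal point sees the ray r / f radians off the axis. A picture is of the moment at which its call begins: read the wrist's pose just before it. calibration takes no time and is no camera call.
- manip.job_done(): hands the job in; it is judged then, once.
Trained networks look in the newest picture that a camera, given by its name, has taken for a name from the list of things; names that differ only in an ending like _2 or _b are one class to them, and where a whole thing is asked for, a point or a joint stands for the part that bears it (a point fixed in the world has none). Each returns a list of dicts, best first, with "conf" (0 to 1); they miss things now and then, are a little off and sometimes report something else, mostly with a low value. They report only what shows in the picture. A call takes as long as a camera call.
- nets.masks_of(label, camera): "mask" (420x560 bool, what is visible of it) and "uv" ([column, row] in pixels, amid what is visible of it).
- nets.landmark_of(label, camera): "uv" ([column, row] in pixels: a listed point, or the origin of a listed thing).
The state is a dict: "time_s": time; "qpos": joint angles; "joint_vel": joint speeds; "effort": joint torques, N m; "tool_pos": TCP position; "tcp_rot": TCP orientation; "wrist_force": force on the tool from outside, world axes, zero at the start; "wrist_torque": the same for the moment, N m; "gripper_width": finger opening in m; "grasp_force": force on a finger pad.
Only numpy, scipy, OpenCV 4.12 (cv2) and the standard library are available. Lean on these libraries where they do the work, as an engineer would, in place of code of your own. Each camera call takes 0.05 s, during which the arm holds its last target. There are 200 camera calls.

### The job

The milk frother's dial is set too cool. With a fingertip on its knurled face, turn the dial clockwise, click by click, until its white pointer line has clicked in at the green dot, and take the finger off; only then press the white start button fully in and let it come back up. Only touch and push: grip or lift nothing, and leave the jug, the mugs and everything else standing where they are.

Things in the scene. Friction and masses are not known exactly. Their poses are not given: they have to be found in the camera images.
- frother: Fixed milk frother: base 300 mm deep (x), 186 mm wide (y); bright deck with the controls at the front (-x), 57.5 mm high, jug behind. Origin: centre of its underside. In its frame the dial's axis is at (-90, 26) mm, the start button at (-96, -62), the jug's seat at (72, 0). Round the dial, 53 mm from its axis, are seven dots 30 degrees apart: the first blue, the fifth green, the last red, others black.
- dial_face (a point): Centre of the dial's flat top, on its upright axis, 69.5 mm above the worktop. The dial: a dark knurled disc 85 mm across, 12 mm proud of the deck, with a white pointer line from near its centre to the rim; friction on fingers about 1. It is sprung downwards: pressed with about 1 N it begins to give, 1 mm for each further 2.2 N, at most 4 mm.
- dial (a joint): Angle of the dial, rad, growing clockwise seen from above. It clicks every 30 degrees (0, 0.524 ... 3.142), once per dot: blue dot 0 (pointer along the frother's +y), 1.571 along its +x, green dot 2.094, red dot 3.142. About 0.065 N m (2.2 N at 30 mm from the axis) turns it out of a click; let go, it drops into the nearest one. It starts one to three clicks short of the green dot.
- start_top (a point): Centre of the top of the white start button, 26 mm across, standing 9 mm out of a black collar 42 mm across on the deck; 72.5 mm above the worktop.
- start (a joint): Travel of the start button, m: 0 out, 0.005 fully in (pressed straight down, about 4 N); springs back by itself.
- jug: Steel jug with black lid and handle, 103 mm across, 130 mm high with its lid, standing loose on its seat behind the deck; its foot is 41 mm above the worktop, its origin the centre of its underside. Bystander.
- mug_1_mid (a point): White mug with a faint blue pattern, 62 x 88 x 50 mm, standing on the worktop; the point is its centre, half-way up. Bystander.
- mug_2_mid (a point): White mug with dark lozenges, 58 x 84 x 49 mm, standing on the worktop; the point is its centre, half-way up. Bystander.
- teaspoon_1: Teaspoon with a red handle, 132 mm long, lying on the worktop; origin at the centre of its underside. Bystander.
- coffee_scoop: White coffee scoop, 150 mm long, lying on the worktop; origin at the centre of its underside. Bystander.

How it is judged:
By the outcome, as a careful person would: the job done as asked, in the order asked, and still so for the second after the job is handed in, with the robot touching nothing.
It also fails if it takes over 40 s, if anything falls off the work surface, if the arm or the gripper's body presses on something with over 40 N, if the wrist force passes 120 N, or if a joint passes its speed limit or range.

## Working session

There is one attempt and no reset: what is moved stays moved. The work goes in short steps, Python scripts to look and compute and a tool call to move; the robot and the scene stay as the last step left them, time stands still between calls to the robot, and variables do not carry over. Pictures are saved under pics/ and viewed, at most 10 in all, crops included, and the job is handed in when it is done.

Besides the shell and the picture viewer there is one more tool, called after "Call:" by a JSON object that holds its "op" and its "data", one argument or row to a line. play_rows: Moves the arm, as the interface text tells. Its arguments: {"type":"object","properties":{"series":{"type":"array","items":{"type":"array","items":{"type":"array","items":{"type":"number"}}}}},"required":["series"]}

```bash
mkdir -p pics
cat > h.py <<'E'
import numpy as np, cv2
from rig import manip, vision, nets
def ray(cam,uv,st=None):
    c=vision.calibration(cam);K=np.array(c["K"])
    if cam!="wrist":
        R=np.array(c["R"]);t=np.array(c["t"])
        d=R.T@np.linalg.inv(K)@np.array([*uv,1.]);return -R.T@t,d/np.linalg.norm(d)
    x=(uv[0]-K[0,2])/K[0,0];y=(uv[1]-K[1,2])/K[1,1];r=np.hypot(x,y)
    d=np.array([x/r*np.sin(r),y/r*np.sin(r),np.cos(r)]) if r>0 else np.array([0,0,1.])
    M=np.array(c["mount"]);R=np.array(st["tcp_rot"])
    return np.array(st["tool_pos"])+R@M[:3,3],R@M[:3,:3]@d
def atz(o,d,z): return o+d*(z-o[2])/d[2]
def tri(rs):
    A=0;b=0
    for o,d in rs:
        P=np.eye(3)-np.outer(d,d);A=A+P;b=b+P@o
    return np.linalg.solve(A,b)
def save(cam,n): 
    im=vision.get_image(cam);cv2.imwrite(f"pics/{n}.png",im[:,:,::-1]);return im
E
python3 - <<'E'
from h import *
st=manip.state();print(st["time_s"],st["tool_pos"],np.round(st["tcp_rot"],3).tolist(),st["gripper_width"])
ims=[]
rs={}
for c in ["top","side","wrist"]:
    s=manip.state();ims.append(save(c,c+"0"))
    for l,z in [("dial_face",.0695),("start_top",.0725),("frother",0),("jug",.041),("mug_1_mid",.025)]:
        for r in nets.landmark_of(l,c)[:2]:
            o,d=ray(c,r["uv"],s);print(c,l,round(r["conf"],2),np.round(r["uv"],1),np.round(atz(o,d,z),4))
            if r["conf"]>.5: rs.setdefault(l,[]).append((o,d))
for l in rs:
    if len(rs[l])>1: print(l,np.round(tri(rs[l]),4))
print(manip.state()["time_s"])
cv2.imwrite("pics/m.png",cv2.resize(np.vstack([np.hstack(ims[:2]),np.hstack([ims[2],ims[2]*0])]),(800,600),interpolation=cv2.INTER_AREA)[:,:,::-1])
E
```

```text
0.0 [0.21328848 0.56045928 0.23025776] [[0.935, -0.356, -0.001], [-0.356, -0.935, -0.002], [0.0, 0.002, -1.0]] 0.08522651307466028
top dial_face 0.88 [179.3 218.8] [0.5004 0.2753 0.0695]
top start_top 0.54 [213.8 210.2] [0.5242 0.1826 0.0725]
top frother 0.76 [191.4 193.1] [0.5881 0.2597 0.    ]
top jug 0.61 [188.6 163.6] [0.6644 0.2634 0.041 ]
top mug_1_mid 0.9 [295.4 231. ] [ 0.4759 -0.0405  0.025 ]
top mug_1_mid 0.7 [384.2 246.2] [ 0.4352 -0.2874  0.025 ]
side dial_face 0.79 [268.7 273.8] [0.5067 0.2677 0.0695]
side start_top 0.59 [267.7 243.2] [0.5188 0.1768 0.0725]
side frother 0.96 [220.  294.6] [0.6052 0.2612 0.    ]
side jug 0.67 [186.9 282.9] [0.6641 0.279  0.041 ]
side mug_1_mid 0.72 [296.2 206.1] [ 0.4714 -0.049   0.025 ]
dial_face [0.5028 0.2742 0.0745]
start_top [0.5207 0.182  0.0769]
frother [ 0.5972  0.2608 -0.0022]
jug [0.6685 0.2659 0.0288]
mug_1_mid [ 0.4635 -0.1561 -0.0047]
0.9
```

View pics/m.png

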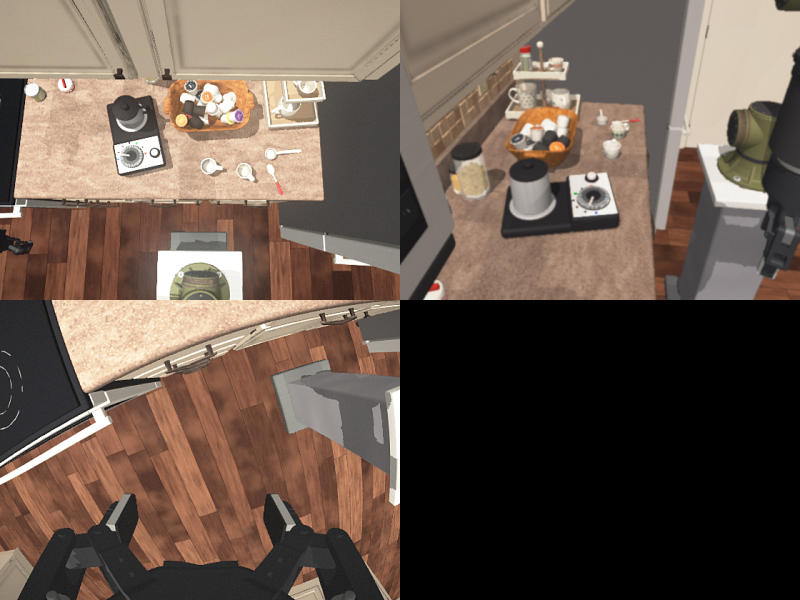

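Call:
{"op": "play_rows", "data": {
  "series": [
    [[1, 0.75, 0.517, -0.05, 0], [1, 0.75, 0.517, -0.05, 0], [1, 0.75, 0.517, -0.05, 0], [1, 0.75, 0.517, -0.05, 0], [1, 0.75, 0.517, -0.05, 0], [1, 0.75, 0.517, -0.05, 0], [1, 0.75, 0.517, -0.05, 0], [1, 0.75, 0.517, -0.05, 0], [1, 0.75, 0.517, -0.05, 0], [1, 0.75, 0.517, -0.05, 0], [1, 0.75, 0.517, -0.05, 0]]
  ]
}}

```text
time_s: 2.0
tool_pos: [0.4198, 0.2614, 0.2511]
tcp_rot: [[0.935, -0.355, -0.0], [-0.355, -0.935, -0.0], [-0.0, 0.0, -1.0]]
wrist_force: [0.0, -0.5, -0.4]
gripper_width: 0.0003
grasp_force: 0.0
```

Run:
```python
from h import *
s=manip.state();print(s["time_s"],s["tool_pos"],np.round(s["tcp_rot"],3).tolist(),s["gripper_width"],s["wrist_force"],s["qpos"])
im=save("wrist","w1")
for l,z in [("dial_face",.0695),("start_top",.0725),("frother",0),("jug",.041)]:
    for r in nets.landmark_of(l,"wrist")[:1]:
        o,d=ray("wrist",r["uv"],s);print(l,round(r["conf"],2),np.round(r["uv"],1),np.round(atz(o,d,z),4))
for l,z in [("dial_face",.0695),("start_top",.0725)]:
    for r in nets.masks_of(l,"wrist")[:1]:
        o,d=ray("wrist",r["uv"],s);print('mask',l,round(r["conf"],2),np.round(r["uv"],1),r["mask"].sum(),np.round(atz(o,d,z),4))
```

```text
2.0 [0.41980459 0.26140051 0.25109196] [[0.935, -0.355, -0.0], [-0.355, -0.935, -0.0], [-0.0, 0.0, -1.0]] 0.00028048675577319493 [ 0.01211519 -0.51971202 -0.42316293] [ 5.53135279e+01 -1.36917189e+01 -7.91584629e+00 -1.04532907e-02
 -9.57924203e+01  1.38972894e+01]
dial_face 0.85 [252.8 112.6] [0.4994 0.2588 0.0695]
start_top 0.72 [325.7  61.6] [0.5222 0.1743 0.0725]
jug 0.18 [326.3  64.2] [0.5219 0.1691 0.041 ]
mask dial_face 0.77 [250.8 110.4] 5563 [0.5021 0.2599 0.0695]
mask start_top 0.92 [323.7  63.4] 554 [0.5211 0.1768 0.0725]
```

View pics/w1.png

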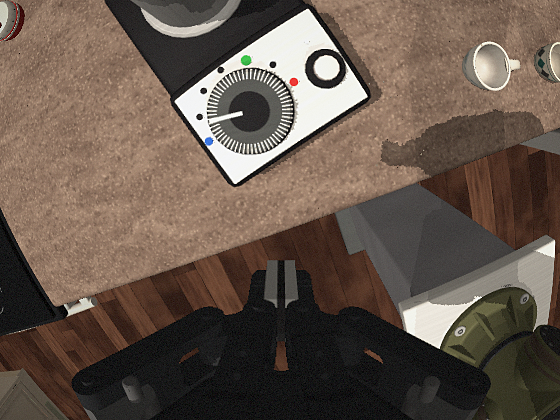

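Call:
{"op": "play_rows", "data": {
  "series": [
    [[1, 0.11, 0, 0.125, 0], [1, 0.11, 0, 0.125, 0], [1, 0.11, 0, 0.125, 0], [1, 0.11, 0, 0.125, 0]]
  ]
}}

```text
time_s: 2.75
tool_pos: [0.4615, 0.2449, 0.2018]
tcp_rot: [[0.934, -0.356, 0.0], [-0.356, -0.934, -0.001], [0.001, 0.001, -1.0]]
wrist_force: [0.4, 0.0, 0.6]
gripper_width: -0.0
grasp_force: 0.0
```

Run:
```python
from h import *
s=manip.state();print(s["time_s"],s["tool_pos"],np.round(s["tcp_rot"],3).tolist())
np.set_printoptions(suppress=True)
c=vision.calibration("wrist");print(np.round(c["K"],1).tolist(),np.round(c["mount"],4).tolist())
im=save("wrist","w2")
h=cv2.cvtColor(im,cv2.COLOR_RGB2HSV)
for n,lo,hi in [("b",(105,120,60),(130,255,255)),("g",(45,120,60),(80,255,255)),("r",(0,150,120),(6,255,255)),("k",(0,0,0),(180,255,60))]:
    k,_,st_,ce=cv2.connectedComponentsWithStats(cv2.inRange(h,lo,hi))
    for i in range(1,k):
        if 10<st_[i,4]<250 and ce[i][1]<300: print(n,st_[i,4],np.round(ce[i],1),np.round(atz(*ray("wrist",ce[i],s),.0575),4))
for l,z in [("dial_face",.0695),("start_top",.0725)]:
    for r in nets.masks_of(l,"wrist")[:1]+nets.landmark_of(l,"wrist")[:1]:
        o,d=ray("wrist",r["uv"],s);print(l,round(r["conf"],2),np.round(r["uv"],1),np.round(atz(o,d,z),4))
```

```text
2.75 [0.46148959 0.24490619 0.20178603] [[0.934, -0.356, 0.0], [-0.356, -0.934, -0.001], [0.001, 0.001, -1.0]]
[[325.2, 0.0, 280.7], [0.0, 325.2, 211.2], [0.0, 0.0, 1.0]] [[0.0003, -0.9477, -0.319, 0.0821], [1.0, -0.0002, 0.0016, 0.001], [-0.0016, -0.319, 0.9477, -0.1423], [0.0, 0.0, 0.0, 1.0]]
b 68 [198.9 195.1] [0.4896 0.3142 0.0575]
g 108 [239.  102.7] [0.5535 0.2469 0.0575]
r 75 [294.4 128.3] [0.5148 0.21   0.0575]
k 12 [435.9   4.6] [0.5865 0.0399 0.0575]
k 40 [270.2 107.9] [0.539  0.2234 0.0575]
k 42 [210. 114.] [0.5543 0.2745 0.0575]
k 37 [191.4 138. ] [0.5411 0.2988 0.0575]
k 37 [187.9 167.9] [0.5172 0.3132 0.0575]
k 11 [288.5 183.3] [0.47   0.2324 0.0575]
k 30 [497.5 201.9] [0.3734 0.0245 0.0575]
k 14 [479.9 203.6] [0.3802 0.0483 0.0575]
k 32 [506.  217.7] [0.3498 0.0144 0.0575]
k 32 [448.8 238.7] [0.3552 0.093  0.0575]
k 62 [432.2 244.4] [0.3566 0.1133 0.0575]
k 19 [452.1 250.3] [0.3396 0.0911 0.0575]
k 15 [457.6 251.9] [0.3346 0.0846 0.0575]
k 46 [508.9 258. ] [0.294  0.0131 0.0575]
k 21 [478.4 257. ] [0.3161 0.0581 0.0575]
k 14 [480.7 262.3] [0.3074 0.0555 0.0575]
k 55 [430.4 273.1] [0.3225 0.1211 0.0575]
k 35 [455.1 272.3] [0.3096 0.0909 0.0575]
k 17 [464.3 270.9] [0.3059 0.0788 0.0575]
k 54 [428.3 284.4] [0.3087 0.1257 0.0575]
k 22 [439.2 282. ] [0.3058 0.1122 0.0575]
k 11 [369.4 286. ] [0.3361 0.1906 0.0575]
k 12 [422.8 292.9] [0.3002 0.134  0.0575]
dial_face 0.55 [247.4 161.8] [0.5032 0.2579 0.0695]
dial_face 0.79 [244.8 163.6] [0.5026 0.2605 0.0695]
start_top 0.82 [332.1 109.4] [0.5202 0.1753 0.0725]
start_top 0.72 [333.7 108.6] [0.5204 0.1738 0.0725]
```

View pics/w2.png

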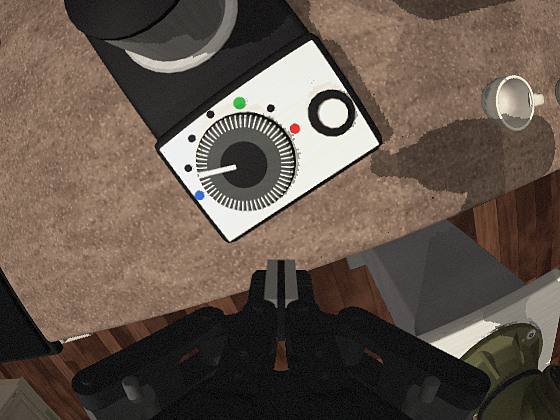

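Call:
{"op": "play_rows", "data": {
  "series": [
    [[1, 0.068, -0.0125, 0.1, 0], [1, 0.068, -0.0125, 0.2, 0], [1, 0.068, -0.0125, 0.27, 0], [1, 0.068, -0.0125, 0.305, 0], [1, 0.068, -0.0125, 0.305, 0], [1, 0.068, -0.0125, 0.305, 0]]
  ]
}}

```text
time_s: 3.6
tool_pos: [0.4893, 0.2406, 0.0813]
tcp_rot: [[0.935, -0.355, 0.002], [-0.355, -0.935, 0.001], [0.002, -0.002, -1.0]]
wrist_force: [-0.7, -0.2, 0.4]
gripper_width: 0.0001
grasp_force: 0.0
```

Call:
{"op": "play_rows", "data": {
  "series": [
    [[1, 0, 0, 0.015, 0], [1, 0, 0, 0.025, 0], [1, 0, 0, 0.03, 0], [1, 0, 0, 0.033, 0], [1, 0, 0, 0.035, 0], [1, 0, 0, 0.035, 0]]
  ]
}}

```text
time_s: 4.2
tool_pos: [0.4892, 0.2403, 0.0669]
tcp_rot: [[0.935, -0.355, 0.002], [-0.355, -0.935, 0.001], [0.002, -0.001, -1.0]]
wrist_force: [-1.8, 0.1, 7.2]
gripper_width: -0.0002
grasp_force: 3.4
```

Call:
{"op": "play_rows", "data": {
  "series": [
    [[1, -0.008, -0.002, 0, 0.0417], [1, -0.0158, -0.005, 0, 0.0833], [1, -0.023, -0.009, 0, 0.125], [1, -0.0298, -0.014, 0, 0.1667], [1, -0.0298, -0.014, 0, 0.1667], [1, -0.0298, -0.014, 0, 0.1667]]
  ]
}}

```text
time_s: 4.8
tool_pos: [0.4799, 0.2498, 0.0669]
tcp_rot: [[0.632, -0.775, 0.002], [-0.775, -0.632, 0.0], [0.001, -0.002, -1.0]]
wrist_force: [-3.4, -1.0, 6.0]
gripper_width: 0.0001
grasp_force: 3.4
```

Run:
```python
from h import *
s=manip.state();print(s["time_s"],s["tool_pos"],np.round(s["wrist_force"],1))
im=save("wrist","w3")
```

```text
4.8 [0.47989824 0.24975854 0.0669192 ] [-3.4 -1.   6. ]
```

View pics/w3.png

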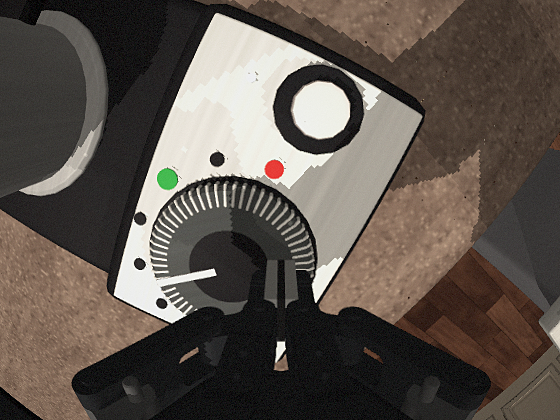

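Run:
```python
from h import *
D=np.array([.5022,.2621])
s=manip.state()
def rep(tag,s,pts):
    for n,uv,z in pts:
        p=atz(*ray("wrist",uv,s),z)[:2];v=p-D
        print(tag,n,np.round(p,4),round(np.hypot(*v)*1e3,1),"dialdeg",round((13.6+90-np.degrees(np.arctan2(v[1],v[0])))%360,1))
rep("w3",s,[("tip",(160,284),.0695),("in",(215,271),.0695),("dot2",(162,303),.0575),("dot3",(139,263),.0575),("green",(167,179),.0575),("red",(274,169),.0575)])
s2=dict(tool_pos=[0.46148959,0.24490619,0.20178603],tcp_rot=[[0.934,-0.356,0],[-0.356,-0.934,-.001],[.001,.001,-1]])
rep("w2",s2,[("tip",(200,176),.0695),("in",(235,167),.0695),("dot2",(187.9,167.9),.0575)])
```

```text
w3 tip [0.5253 0.2928] 38.4 dialdeg 50.5
w3 in [0.5071 0.2663] 6.4 dialdeg 63.0
w3 dot2 [0.5172 0.3131] 53.2 dialdeg 30.0
w3 dot3 [0.5414 0.2988] 53.7 dialdeg 60.5
w3 green [0.5536 0.2472] 53.5 dialdeg 119.8
w3 red [0.5148 0.2102] 53.4 dialdeg 179.9
w2 tip [0.5079 0.3016] 39.9 dialdeg 21.7
w2 in [0.5036 0.2695] 7.5 dialdeg 24.5
w2 dot2 [0.5178 0.313 ] 53.3 dialdeg 30.7
```

```bash
cat >> h.py <<'E'
def pointer(im,s,D,z=.0695,yaw=13.6,r0=.010,r1=.030):
    c=vision.calibration("wrist");K=np.array(c["K"]);M=np.array(c["mount"]);R=np.array(s["tcp_rot"])
    A=np.arange(0,360,1.);Rr=np.arange(r0,r1,.001)
    al=np.radians(yaw+90-A)
    P=np.stack([D[0]+np.outer(np.cos(al),Rr),D[1]+np.outer(np.sin(al),Rr),np.full((360,len(Rr)),z)],-1)
    q=((P-np.array(s["tool_pos"]))@R-M[:3,3])@M[:3,:3]
    th=np.arctan2(np.hypot(q[...,0],q[...,1]),q[...,2]);ph=np.arctan2(q[...,1],q[...,0])
    u=K[0,2]+K[0,0]*th*np.cos(ph);v=K[1,2]+K[1,1]*th*np.sin(ph)
    g=cv2.remap(cv2.cvtColor(im,cv2.COLOR_RGB2GRAY),u.astype(np.float32),v.astype(np.float32),cv2.INTER_LINEAR)
    m=np.maximum(g.astype(float)-170,0)
    res=[]
    for k in range(0,len(Rr),4):
        w=m[:,k:k+4].sum(1); res.append(round(np.degrees(np.angle((w*np.exp(1j*np.radians(A))).sum()))%360,1) if w.sum()>0 else None)
    return res
E
python3 - <<'E'
from h import *
D=[.5022,.2621]
s2=dict(tool_pos=[0.46148959,0.24490619,0.20178603],tcp_rot=[[0.934,-0.356,0],[-0.356,-0.934,-.001],[.001,.001,-1]])
s1=dict(tool_pos=[0.41980459,0.26140051,0.25109196],tcp_rot=[[0.935,-0.355,0],[-0.355,-0.935,0],[0,0,-1]])
for n,s in [("w1",s1),("w2",s2),("w3",manip.state())]:
    im=cv2.imread(f"pics/{n}.png")[:,:,::-1]; print(n,pointer(im,s,D))
E
```

```text
w1 [np.float64(27.1), np.float64(25.9), np.float64(25.2), np.float64(24.6), np.float64(24.1)]
w2 [np.float64(27.0), np.float64(25.5), np.float64(24.9), np.float64(24.4), np.float64(24.0)]
w3 [np.float64(55.8), np.float64(54.4), np.float64(53.5), np.float64(52.9), np.float64(52.5)]
```

Call:
{"op": "play_rows", "data": {
  "series": [
    [[1, -0.008, -0.002, 0, 0.0417], [1, -0.0158, -0.005, 0, 0.0833], [1, -0.023, -0.009, 0, 0.125], [1, -0.0298, -0.014, 0, 0.1667], [1, -0.0358, -0.0198, 0, 0.2083], [1, -0.041, -0.0263, 0, 0.25], [1, -0.045, -0.0335, 0, 0.2917], [1, -0.0485, -0.041, 0, 0.3333], [1, -0.0495, -0.044, 0, 0.35], [1, -0.0495, -0.044, 0, 0.35], [1, -0.0495, -0.044, 0, 0.35]]
  ]
}}

```text
time_s: 5.95
tool_pos: [0.4804, 0.2773, 0.0667]
tcp_rot: [[-0.404, -0.915, 0.001], [-0.915, 0.404, 0.002], [-0.002, 0.0, -1.0]]
wrist_force: [-5.5, 3.2, 7.5]
gripper_width: 0.0003
grasp_force: 3.6
```

Call:
{"op": "play_rows", "data": {
  "series": [
    [[1, 0, 0, -0.03, 0], [1, 0, 0, -0.12, 0], [1, 0, 0, -0.2, 0], [1, 0, 0, -0.2, 0], [1, 0, 0, -0.2, 0]]
  ]
}}

```text
time_s: 6.45
tool_pos: [0.4809, 0.2762, 0.1464]
tcp_rot: [[-0.405, -0.915, 0.001], [-0.915, 0.405, 0.001], [-0.002, -0.0, -1.0]]
wrist_force: [-0.0, 0.0, -0.1]
gripper_width: 0.0001
grasp_force: 0.0
```

Run:
```python
from h import *
s=manip.state();print(s["time_s"],s["tool_pos"],np.round(s["tcp_rot"],3).tolist(),s["qpos"])
im=save("wrist","w4");print(pointer(im,s,[.5022,.2621]))
for r in nets.masks_of("start_top","wrist")[:1]+nets.landmark_of("start_top","wrist")[:1]:
    o,d=ray("wrist",r["uv"],s);print(round(r["conf"],2),np.round(r["uv"],1),np.round(atz(o,d,.0725),4))
```

```text
6.45 [0.48086028 0.27615797 0.14639376] [[-0.405, -0.915, 0.001], [-0.915, 0.405, 0.001], [-0.002, -0.0, -1.0]] [ 5.06237101e+01 -4.33960427e+00 -1.05304694e+01  9.27757241e-04
 -8.37088655e+01 -7.44875603e+01]
[np.float64(109.0), np.float64(109.2), np.float64(109.6), np.float64(109.6), np.float64(109.8)]
0.85 [173.7 112.9] [0.5146 0.1729 0.0725]
0.76 [171.6 113.1] [0.516  0.1723 0.0725]
```

View pics/w4.png

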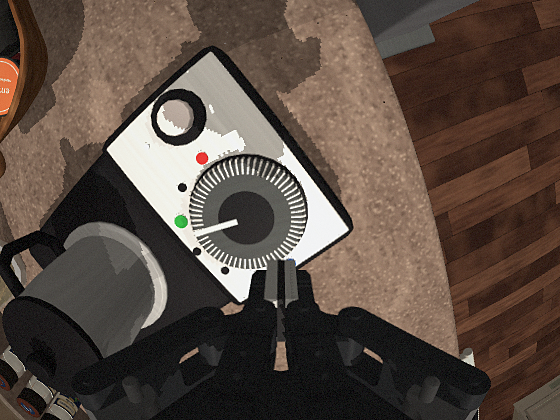

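```bash
cat > rect.py <<'E'
from h import *
def rect(im,s,z,C=(.505,.245),yaw=13.6,N=400,L=.2):
    c=vision.calibration("wrist");K=np.array(c["K"]);M=np.array(c["mount"]);R=np.array(s["tcp_rot"])
    g=(np.arange(N)/N-.5)*L; fy,fx=-g[None,:].repeat(N,0),-g[:,None].repeat(N,1)  # up=+x frother, left=+y
    a=np.radians(yaw);X=C[0]+fx*np.cos(a)-fy*np.sin(a);Y=C[1]+fx*np.sin(a)+fy*np.cos(a)
    q=((np.stack([X,Y,np.full_like(X,z)],-1)-np.array(s["tool_pos"]))@R-M[:3,3])@M[:3,:3]
    th=np.arctan2(np.hypot(q[...,0],q[...,1]),q[...,2]);ph=np.arctan2(q[...,1],q[...,0])
    return cv2.remap(im,(K[0,2]+K[0,0]*th*np.cos(ph)).astype(np.float32),(K[1,2]+K[1,1]*th*np.sin(ph)).astype(np.float32),cv2.INTER_LINEAR)
E
python3 - <<'E'
from rect import *
s=manip.state();im=save("wrist","w5");print(pointer(im,s,[.5022,.2621]))
s2=dict(tool_pos=[0.46148959,0.24490619,0.20178603],tcp_rot=[[0.934,-0.356,0],[-0.356,-0.934,-.001],[.001,.001,-1]])
i2=cv2.imread("pics/w2.png")[:,:,::-1].copy()
cv2.imwrite("pics/r1.png",np.hstack([rect(i2,s2,.0695),rect(im,s,.0695)])[:,:,::-1])
E
```

```text
[np.float64(109.1), np.float64(109.3), np.float64(109.6), np.float64(109.7), np.float64(109.8)]
```

View pics/r1.png

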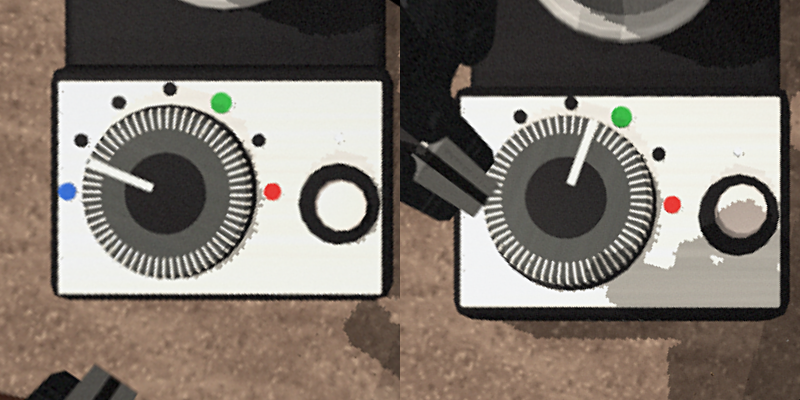

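Call:
{"op": "play_rows", "data": {
  "series": [
    [[1, 0, 0, 0.1, 0], [1, 0, 0, 0.16, 0], [1, 0, 0, 0.18, 0], [1, 0, 0, 0.193, 0], [1, 0, 0, 0.2, 0], [1, 0, 0, 0.2, 0], [1, -0.005, -0.001, 0.2, 0.025], [1, -0.0098, -0.0025, 0.2, 0.05], [1, -0.0098, -0.0025, 0.2, 0.05], [1, -0.0098, -0.0025, 0.2, 0.05]]
  ]
}}

```text
time_s: 7.65
tool_pos: [0.484, 0.2801, 0.0674]
tcp_rot: [[-0.54, -0.842, 0.003], [-0.842, 0.54, 0.002], [-0.003, -0.001, -1.0]]
wrist_force: [-1.5, 0.8, 6.2]
gripper_width: 0.0001
grasp_force: 2.9
```

Run:
```python
from rect import *
s=manip.state();im=save("wrist","w6");print(s["wrist_force"],s["wrist_torque"],pointer(im,s,[.5022,.2621]))
```

```text
[-1.51703399  0.79219411  6.16319298] [0.38343265 0.63527977 0.00611352] [np.float64(130.1), np.float64(129.0), np.float64(128.7), np.float64(128.3), np.float64(128.0)]
```

Call:
{"op": "play_rows", "data": {
  "series": [
    [[1, 0, 0, -0.03, 0], [1, 0, 0, -0.12, 0], [1, 0, 0, -0.2, 0], [1, 0, 0, -0.2, 0], [1, 0, 0, -0.2, 0]]
  ]
}}

```text
time_s: 8.2
tool_pos: [0.4834, 0.2794, 0.1468]
tcp_rot: [[-0.542, -0.841, 0.001], [-0.841, 0.542, 0.002], [-0.002, -0.0, -1.0]]
wrist_force: [-0.3, -0.1, -1.4]
gripper_width: -0.0
grasp_force: 0.0
```

Run:
```python
from rect import *
s=manip.state();im=save("wrist","w7");print(s["time_s"],s["tool_pos"],s["tcp_rot"],pointer(im,s,[.5022,.2621]))
```

```text
8.2 [0.48341264 0.27943893 0.1467819 ] [[-5.41659448e-01 -8.40596760e-01  1.45959043e-03]
 [-8.40595026e-01  5.41661337e-01  1.73172968e-03]
 [-2.24629006e-03 -2.88916713e-04 -9.99997435e-01]] [np.float64(122.6), np.float64(123.2), np.float64(123.4), np.float64(123.4), np.float64(123.6)]
```

Call:
{"op": "play_rows", "data": {
  "series": [
    [[1, 0.174, -0.212, 0, 0], [1, 0.174, -0.212, 0, 0], [1, 0.174, -0.212, 0, 0], [1, 0.174, -0.212, 0.1, 0], [1, 0.174, -0.212, 0.155, 0], [1, 0.174, -0.212, 0.155, 0], [1, 0.174, -0.212, 0.155, 0]]
  ]
}}

```text
time_s: 8.95
tool_pos: [0.5165, 0.1745, 0.0834]
tcp_rot: [[-0.542, -0.84, -0.001], [-0.84, 0.542, -0.001], [0.001, -0.0, -1.0]]
wrist_force: [1.0, -0.4, 0.4]
gripper_width: -0.0002
grasp_force: 0.0
```

Run:
```python
from rect import *
s=manip.state();im=save("side","s8");im2=save("wrist","w8");print(s["time_s"],s["tool_pos"])
r=nets.masks_of("start_top","side")[:1];print([(x["conf"],x["uv"],atz(*ray("side",x["uv"]),.0725)) for x in r])
cv2.imwrite("pics/c8.png",np.hstack([im2[:,:],cv2.resize(im[180:320,200:320],None,fx=3,fy=3)[:, :240]])[:, :, ::-1])
print(pointer(im2,s,[.5022,.2621]))
```

```text
8.95 [0.51650182 0.17450024 0.08337326]
[(0.46, [269.2, 244.8], array([0.51513793, 0.18188703, 0.0725    ]))]
[None, None, None, None, None]
```

View pics/c8.png

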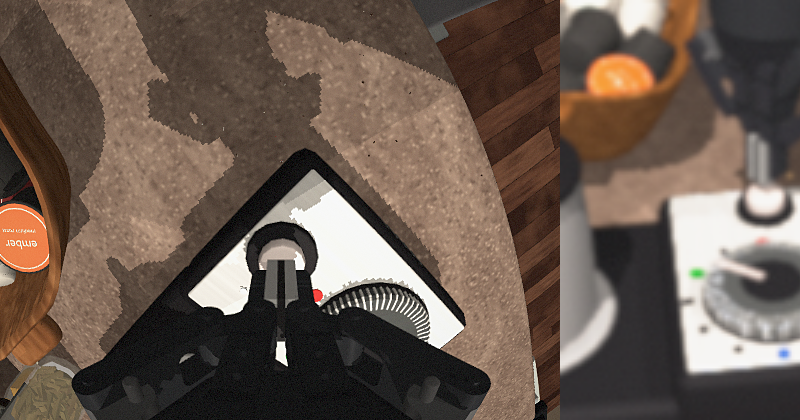

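Run:
```python
from h import *
im=cv2.imread("pics/s8.png")
cv2.imwrite("pics/c9.png",cv2.resize(im[235:310,220:320],None,fx=8,fy=8,interpolation=cv2.INTER_NEAREST))
for n,uv,z in [("tip",(254,267.3),.0695),("in",(268.3,271.7),.0695),("green",(246,271),.0575),("d6",(254,263.3),.0575),("blue",(274.5,298),.0575)]:
    print(n,np.round(atz(*ray("side",uv),z),4))
```

```text
tip [0.5368 0.2521 0.0695]
in [0.5081 0.2618 0.0695]
green [0.5529 0.2507 0.0575]
d6 [0.5406 0.2259 0.0575]
blue [0.4905 0.3183 0.0575]
```

View pics/c9.png

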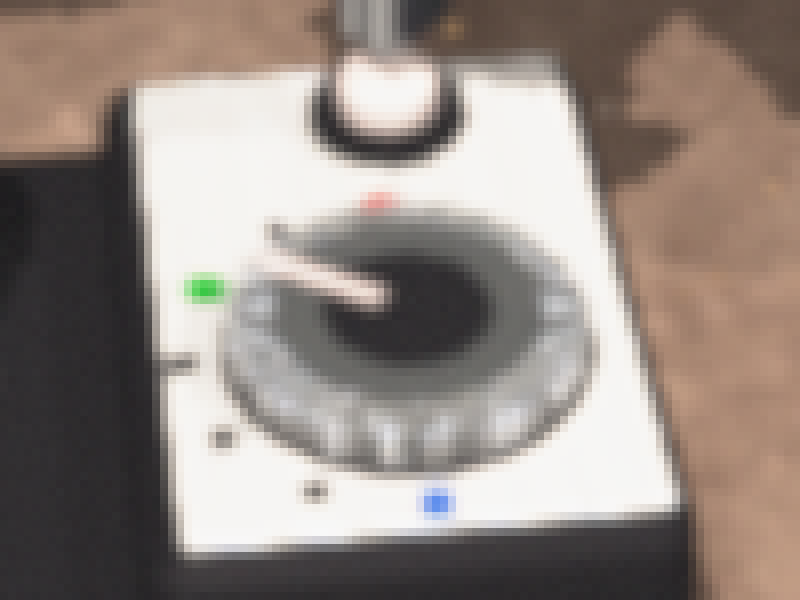

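Call:
{"op": "play_rows", "data": {
  "series": [
    [[1, 0, 0, 0.02, 0], [1, 0, 0, 0.03, 0], [1, 0, 0, 0.036, 0], [1, 0, 0, 0.039, 0], [1, 0, 0, 0.04, 0], [1, 0, 0, 0.04, 0]]
  ]
}}

```text
time_s: 9.7
tool_pos: [0.5166, 0.1749, 0.0677]
tcp_rot: [[-0.542, -0.84, 0.0], [-0.84, 0.542, 0.0], [-0.001, -0.0, -1.0]]
wrist_force: [-2.9, 2.5, 3.2]
gripper_width: -0.0002
grasp_force: 1.9
```

Call:
{"op": "play_rows", "data": {
  "series": [
    [[1, 0, 0, 0.0025, 0], [1, 0, 0, 0.005, 0], [1, 0, 0, 0.005, 0], [1, 0, 0, 0.005, 0]]
  ]
}}

```text
time_s: 10.1
tool_pos: [0.5168, 0.1749, 0.0675]
tcp_rot: [[-0.542, -0.84, 0.001], [-0.84, 0.542, 0.0], [-0.001, -0.001, -1.0]]
wrist_force: [-7.0, 1.5, 12.7]
gripper_width: -0.0001
grasp_force: 6.4
```

Call:
{"op": "play_rows", "data": {
  "series": [
    [[1, 0, 0, -0.03, 0], [1, 0, 0, -0.12, 0], [1, 0, 0, -0.22, 0], [1, -0.15, 0.15, -0.3, 0], [1, -0.15, 0.15, -0.3, 0], [1, -0.15, 0.15, -0.3, 0], [1, -0.15, 0.15, -0.3, 0]]
  ]
}}

```text
time_s: 10.8
tool_pos: [0.4984, 0.258, 0.185]
tcp_rot: [[-0.541, -0.841, -0.001], [-0.841, 0.541, -0.001], [0.001, 0.0, -1.0]]
wrist_force: [0.1, 0.4, -0.9]
gripper_width: -0.0001
grasp_force: 0.0
```

Run:
```python
from rect import *
s=manip.state();im=save("wrist","w9");print(s["time_s"],s["tool_pos"],s["wrist_force"],pointer(im,s,[.5022,.2621]))
side=save("side","s9")
cv2.imwrite("pics/f.png",np.hstack([rect(im,s,.0695),cv2.resize(side[200:320,180:300],(400,400))])[:,:,::-1])
```

```text
10.8 [0.49840616 0.2579773  0.18501723] [ 0.11462686  0.36142348 -0.9048373 ] [np.float64(123.0), np.float64(123.2), np.float64(123.5), np.float64(123.5), np.float64(123.6)]
```

View pics/f.png

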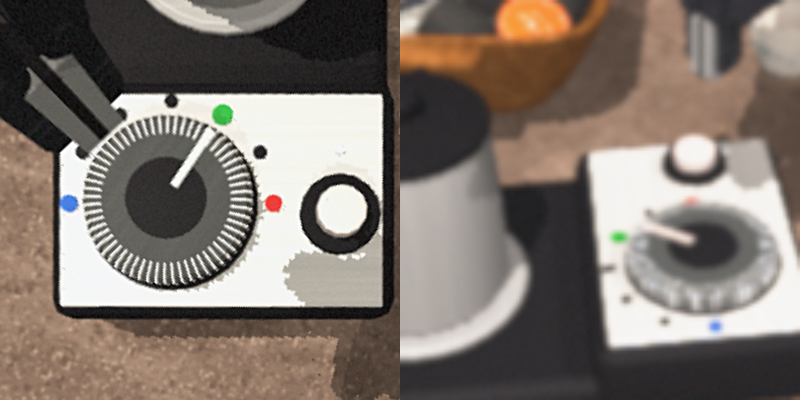

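```bash
python3 -c "
from rig import manip
print(manip.job_done())"
```

```text
the job is handed in; nothing more can be done
None
```

I turned the dial clockwise to the green dot; the pointer rests about 3° past it, by camera. I took the finger off, pressed the start button fully in and let it spring back, then handed the job in at about 11 s with nothing else touched.

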